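Stack the spacer and clamp cap on the inspection fixture's post

TASK

Close up the inspection fixture on the microscope bench: put the white spacer ring over the brass post so it lies flat on the mesh support, and only then set the black clamp cap over the post, upright, so it rests flat on the spacer. Let go of both, and leave the blue ring where it lies.

Things in the scene. Friction and masses are not known exactly. Their poses are not given: they have to be found in the camera images.
- seat (a point): Foot of the brass post: centre of the upper face of the dark steel mesh support disc (42 mm diameter) on the fixture, 40 mm above the table, z up. The post is 16 mm in diameter, 36 mm high, its last 10 mm tapering to a 5 mm tip. Below are a 38 mm diameter pedestal, 25 mm high, and a fixed aluminium base plate 110 x 110 x 12 mm on the table. Its place and yaw vary.
- spacer_center (a point): White plastic spacer ring, loose, flat on the table: 56 mm outside diameter, 28 mm through hole, 20 mm high, about 50 g. The point is its centre, half-way up; z is its axis, up. Lying on the mesh support, its centre is 10 mm above the support's upper face.
- cap_center (a point): Black knurled clamp cap, loose, standing on the table, a silver disc (26 mm across) in its closed top: 47 mm diameter, 36 mm high, blind hole from below 30 mm in diameter and 26 mm deep, about 110 g. The point is its centre, half-way up; z is its axis, up. Resting on the seated spacer, its centre is 38 mm above the mesh support.
- blue_ring_center (a point): Blue plastic ring, not used: same size as the spacer (56 mm outside, 28 mm hole, 20 mm high), loose, flat on the table. The point is its centre, half-way up. Spacer, cap, blue ring and a grey lens barrel (50 mm diameter, 55 mm high, not used) swap places left and right of the fixture, 100 mm or more apart.
Mind the look-alikes: they are no part of the job. What is shaped like the part that bears cap_center but purple is not meant.

How it is judged:
By the outcome, as a careful person would: the job done as asked, in the order asked, and still so for the second after the job is handed in, with the robot touching nothing.
It also fails if it takes over 69 s, if anything falls off the work surface, if the arm or the gripper's body presses on something with over 40 N, if the wrist force passes 120 N, or if a joint passes its speed limit or range.

ROBOT

A 6-joint arm with a two-finger parallel gripper is mounted at the origin on the work surface. World frame = base frame: x ahead of the robot, y to its left, z up, the work surface at z = 0. Lengths are in mm, angles in rad, forces in N, time in s.
With the tool pointing down it reaches from about 300 to 775 mm from the base axis. Payload 14.6 kg.
Tool frame: the origin (TCP) lies midway between the tips of the shut fingers; the grasp point (between the pads) lies 19 mm behind it (manip.hold_point_z is the distance from the TCP to the grasp point, in mm); z points along the fingers, y is the direction in which the jaws open and shut (so a half turn about z gives the same grasp; the last joint's range is limited). The gripper opens to 94 mm and grips with 3 to 60 N. Pads are 16 mm wide; open, the fingers measure 119 mm over their backs; the gripper's body (75 mm by 177 mm) begins 78 mm behind the grasp point.
Start: joints at [-1.379, 0.3, 1.521, -0, 1.321, -0.067], TCP at [140.75, -531.675, 205.446] pointing down, gripper open.
Joint ranges: [-3.03, 3.03], [-0.79, 2.21], [0.23, 2.52], [-1.04, 4.18], [0, 3.07], [-2.55, 2.55]. Speed limits (rad/s): [2.22, 2.22, 2.57, 3.14, 3.14, 3.14].

INTERFACE

Orientations are given as [roll, pitch, yaw] about the fixed x, y, z axes, in that order (R = Rz(yaw) Ry(pitch) Rx(roll)).
In Python, from cell import manip gives the robot as it stands.
- The arm moves only by the shell command python3 -m crank 'ROWS' [OPENING] [FORCE]. ROWS is JSON, a list of rows, each an object with "offset": the shift along the world's x, y, z in m, a list of three; "spin": the turn about the world's z in degrees. In form: [{"offset": [dx, dy, dz], "spin": spin}, ...]. A call has exactly 8 rows; each row is the pose to reach, as a shift and turn from the pose measured when the call began; what a row does not reach only later rows make up. A row lasts 1/12 s, in which the tool goes at most 41.7 mm and 7.16 degrees, less where a joint would pass 70% of its speed; a pose out of reach is approached as far as the arm can. A call with a gripper value outside its range is refused whole. OPENING is the opening, from 0 (shut) to 1 (fully open), set as the call begins (- or left out, the last holds). The fingers move at their own pace and stop on an object; FORCE is the grip in N (left out, the last holds). Time passes only in rows, so rows that repeat a pose let the fingers close, or fill a call up. It gives the time, the measured TCP pose, the force and the opening at its end, in the units of the state.
- manip.read_state(): the state, without advancing time (a new reading comes with each control period).
- manip.camera(name): name is "scene" or "top"; returns a dict with "pixels" (400x640x3 uint8, red, green, blue), "fx", "fy", "cx", "cy" (pixels), "k1" (the pictures are not rectified: a ray, as slopes to the right and down, at radius r is drawn at 1 + k1 r^2 times it, then the intrinsics apply), "extrinsics" (4x4, takes a point from world to camera coordinates). Camera axes: x right, y down, z forward; pixel columns grow to the right and rows downward; lengths in mm; the calibration is good to about 2 mm. A picture is of the moment at which its call begins. There is no depth.
- manip.sign_off(): hands the job in, once; it reports no verdict.
Trained networks look in a picture, given as the dict that the camera call returned (one of the last four; its "shot" number tells which), for a name from the list of things; names that differ only in an ending like _2 or _b are one class to them, and where a whole thing is asked for, a point or a joint stands for the part that bears it (a point fixed in the world has none). Each returns a list of dicts, best first, with "conf" (0 to 1); they miss things now and then, are a little off and sometimes report something else, mostly with a low value. They report only what shows in the picture. A call takes as long as a camera call. They do not tell look-alikes from the thing itself.
- manip.search_frame(picture, name): "location" ([x, y, z] in mm, in world coordinates, good to about 4 mm: the middle of the surface that is visible of it).
- manip.masks_of(picture, name): "mask" (400x640 bool, what is visible of it).
The state is a dict: "clock": time; "joints": joint angles; "qd": joint speeds; "effort": joint torques, N m; "eef_pos": TCP position; "eef_rot": TCP orientation; "wrist_force": force on the tool from outside, world axes, zero at the start; "moment": the same for the moment, N m; "finger_gap": finger opening in mm.
Only numpy, scipy, OpenCV 4.12 (cv2) and the standard library are available. Lean on these libraries where they do the work, as an engineer would, in place of code of your own. Each camera call takes 0.05 s, during which the arm holds its last target. There are 200 camera calls.

## Working session

There is one attempt and no reset: what is moved stays moved. The work goes in short steps, Python scripts to look and compute and a shell command to move; the robot and the scene stay as the last step left them, time stands still between calls to the robot, and variables do not carry over. Pictures are saved under pics/ and viewed, about 8 in all and at most 12, crops included, and the job is handed in when it is done.

```bash
ls; mkdir -p pics; cat > h.py <<'E'
import numpy as np, cv2
from cell import manip
def save(p,name): cv2.imwrite('pics/'+name,cv2.cvtColor(p['pixels'],cv2.COLOR_RGB2BGR))
def proj(p,X):
    E=np.array(p['extrinsics']); c=E[:3,:3]@np.array(X,float)+E[:3,3]; u=c[:2]/c[2]; u=u*(1+p['k1']*(u@u))
    return np.array([u[0]*p['fx']+p['cx'],u[1]*p['fy']+p['cy']])
def at_z(p,px,z):
    d=np.array([(px[0]-p['cx'])/p['fx'],(px[1]-p['cy'])/p['fy']]); u=d.copy()
    for _ in range(20): u=d/(1+p['k1']*(u@u))
    E=np.array(p['extrinsics']); R=E[:3,:3]; o=-R.T@E[:3,3]; r=R.T@np.array([u[0],u[1],1])
    return o+r*(z-o[2])/r[2]
E
python3 - <<'E'
from h import *
np.set_printoptions(precision=1,suppress=True)
for c in('top','scene'):
    p=manip.camera(c); save(p,c+'0.png')
    E=np.array(p['extrinsics']); print(c,p['fx'],p['k1'],-E[:3,:3].T@E[:3,3])
    for n in('seat','spacer_center','cap_center','blue_ring_center'):
        for d in manip.search_frame(p,n)[:4]: print(n,d['conf'],np.array(d['location']),proj(p,d['location']))
print(manip.read_state())
E
```

```text
pics
top 390.56212818968834 -0.059207919572592214 [ 388.9   35.  1010.4]
seat 0.78 [510.4  14.3  13.9] [327.8 188.5]
spacer_center 0.71 [ 590.4 -254.9   20.7] [432.3 159.5]
cap_center 0.84 [373.4 198.3  38.2] [252.9 240.8]
cap_center 0.72 [456.1 227.7  39.5] [242.1 207.3]
blue_ring_center 0.58 [617.8 216.5  19.5] [250.4 145.5]
scene 385.002816067657 -0.04342018826701405 [1028.5  279.7  635.8]
seat 0.56 [524.1  14.1  13.5] [304.5 212.1]
spacer_center 0.77 [ 597.6 -254.9   20.4] [183.8 194.5]
cap_center 0.82 [466.2 230.3  40.1] [410.  217.3]
cap_center 0.77 [381.9 203.5  37.5] [408.1 188.8]
cap_center 0.73 [480.9 323.6  32.9] [452.7 239.4]
blue_ring_center 0.89 [625.  219.5  20.5] [379.7 280.7]
{'clock': 0.5, 'joints': array([-1.4,  0.3,  1.5,  0. ,  1.3, -0.1]), 'qd': array([-0., -0., -0., -0.,  0., -0.]), 'effort': array([ -0. , -53.1, -35.3,   0.1,   0. ,  -0. ]), 'eef_pos': array([ 140.7, -531.6,  205.4]), 'eef_rot': array([-3.1, -0. ,  0.3]), 'wrist_force': array([ 0.4, -0.2,  0.8]), 'moment': array([-0.,  0.,  0.]), 'finger_gap': 93.8102329175146}
```

View pics/top0.png

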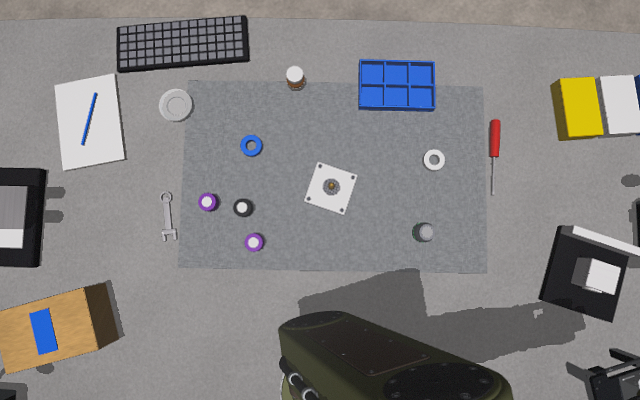

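View pics/scene0.png

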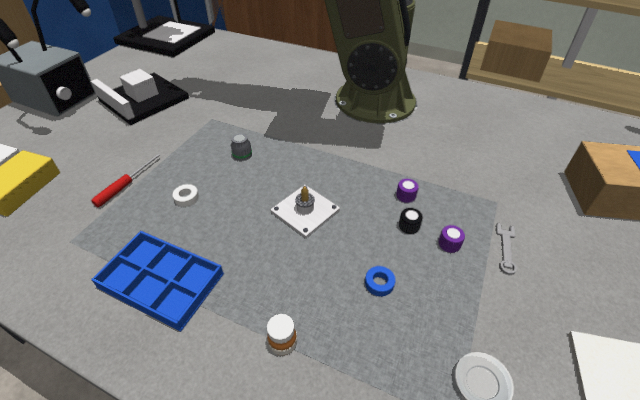

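The top view shows the black cap at (243,207), purple look-alike caps at (207,201) and (254,242), and the grey barrel at (424,232). The white spacer is at (434,160), the blue ring at (251,146), and the fixture at (331,188). The scene view agrees: black cap (410,220), purple (408,189) and (452,238), spacer (185,195), fixture (305,205).

Things that could be taken for the cap, in the top view: black (243,207), purple (207,201), purple (254,242) and the grey barrel (424,232). I choose the black one. For the spacer: white ring (434,160), blue ring (251,146), white dish (176,105) and white jar lid (295,73). I choose (434,160).

```bash
cat > fit.py <<'E'
from h import *
from scipy.optimize import minimize
def sil(p,x,y,prims,s=4):
    m=np.zeros((400*s,640*s),np.uint8); a=np.linspace(0,2*np.pi,60)
    for (r0,z0,r1,z1) in prims:
        P=[proj(p,(x+r*np.cos(t),y+r*np.sin(t),z)) for r,z in((r0,z0),(r1,z1)) for t in a]
        cv2.fillConvexPoly(m,cv2.convexHull(np.round((np.array(P)+.5)*s).astype(np.int32)),1)
    return cv2.resize(m.astype(np.float32),(640,400),interpolation=cv2.INTER_AREA)
def fit(p,mask,x,y,prims):
    k=mask.astype(np.uint8); c=cv2.findContours(k,cv2.RETR_EXTERNAL,cv2.CHAIN_APPROX_NONE)[0]
    k=np.zeros((400,640),np.uint8); cv2.drawContours(k,[max(c,key=cv2.contourArea)],-1,1,-1)
    f=lambda v: np.abs(sil(p,v[0],v[1],prims)-k).sum()
    r=minimize(f,[x,y],method='Nelder-Mead',options=dict(initial_simplex=[[x,y],[x+6,y],[x,y+6]],xatol=.2,fatol=.1))
    return r.x,r.fun,k.sum()
E
python3 - <<'E'
from fit import *
np.set_printoptions(precision=1,suppress=True)
crops=[]
for c,boxes in(('top',[(331,188),(243,207),(434,160)]),('scene',[(305,205),(411,217),(185,195)])):
    p=manip.camera(c)
    for b in boxes: crops.append(cv2.resize(p['pixels'][b[1]-28:b[1]+28,b[0]-28:b[0]+28],(260,260),interpolation=cv2.INTER_NEAREST))
    for n,g,pr in(('spacer_center',(594,-255),[(28,0,28,20)]),('cap_center',(461,229),[(23.5,0,23.5,36)])):
        for d in manip.masks_of(p,n)[:4]:
            m=d['mask']; ys,xs=np.nonzero(m); col=np.median(p['pixels'][m],0)
            q=at_z(p,(xs.mean(),ys.mean()),18)
            if np.hypot(*(q[:2]-g))<30: print(c,n,d['conf'],col,*fit(p,m,*g,pr))
    for d in manip.masks_of(p,'seat')[:2]:
        ys,xs=np.nonzero(d['mask']); print(c,'seat',d['conf'],xs.min(),xs.max(),ys.min(),ys.max(),len(xs))
im=np.vstack([np.hstack(crops[:3]),np.hstack(crops[3:])]); cv2.imwrite('pics/crop1.png',im[...,::-1])
E
```

```text
top spacer_center 0.53 [213.5 211.5 213. ] [ 591.2 -260. ] 27.4375 431
top cap_center 0.54 [63. 62. 65.] [457.5 229.3] 53.625 273
top seat 0.97 304 356 163 214 1748
scene spacer_center 0.75 [175.5 175.  172.5] [ 591.2 -258.8] 34.0 472
scene cap_center 0.76 [28. 27. 29.] [456.2 232.7] 38.4375 528
scene seat 0.67 271 339 185 238 2055
```

View pics/crop1.png

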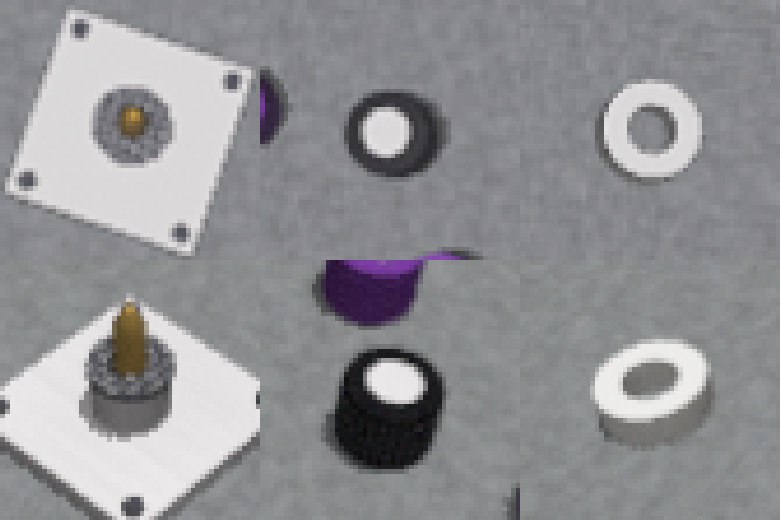

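The crop confirms the choice: the middle column is the black knurled cap with its silver disc, and the right column is the white ring. The left column is the brass post on the mesh disc. Next I'll measure the post and check the cap disc.

```bash
cat > meas.py <<'E'
from fit import *
np.set_printoptions(precision=1,suppress=True)
def blob(p,cond,c,r):
    m=np.zeros((400,640),bool); y,x=int(c[1]),int(c[0]); m[y-r:y+r,x-r:x+r]=cond[y-r:y+r,x-r:x+r]; return m
def post(p,c):
    I=p['pixels'].astype(int); return fit(p,blob(p,(I[...,0]-I[...,2])>35,c,22),512,12,[(8,40,8,66),(8,66,2.5,76)])
E
python3 - <<'E'
from meas import *
for c,pc,cc in(('top',(331,188),(243,207)),('scene',(305,200),(411,215))):
    p=manip.camera(c); I=p['pixels'].astype(int)
    print(c,'post',*post(p,pc))
    m=blob(p,(I.min(2)>130)&(I.max(2)-I.min(2)<25),cc,9)
    print('disc',*fit(p,m,460,229,[(13,36,13,36)]))
    k=manip.masks_of(p,'seat')[0]['mask'].astype(np.uint8)&(I.min(2)>150)
    k=cv2.morphologyEx(k.astype(np.uint8),cv2.MORPH_OPEN,np.ones((3,3)))
    ct=max(cv2.findContours(k,cv2.RETR_EXTERNAL,cv2.CHAIN_APPROX_NONE)[0],key=cv2.contourArea)
    print('plate',cv2.minAreaRect(np.array([at_z(p,q[0],12)[:2] for q in ct],np.float32)))
E
```

```text
top post [512.6   6.9] 20.5625 24
disc [457.7 230.4] 8.9375 92
plate ((511.988525390625, 8.279258728027344), (110.16492462158203, 108.76408386230469), 71.99285888671875)
scene post [509.4   6.5] 25.5 80
disc [453.5 230.5] 8.75 97
plate ((512.17822265625, 9.2996826171875), (109.9620361328125, 109.90038299560547), 71.88327026367188)
```

Positions: post (512,8), consistent with the plate centre in both views; spacer (591,-259); cap (456,231). Sizes fit and everything is in reach. I'm moving over the spacer now.

```bash
python3 -m crank '[{"offset":[0.03,0.018,0],"spin":0},{"offset":[0.065,0.039,0],"spin":0},{"offset":[0.1,0.06,0],"spin":0},{"offset":[0.135,0.081,0],"spin":0},{"offset":[0.17,0.102,-0.01],"spin":0},{"offset":[0.205,0.124,-0.02],"spin":0},{"offset":[0.24,0.145,-0.03],"spin":0},{"offset":[0.27,0.163,-0.035],"spin":0}]' 1 20
python3 -m crank '[{"offset":[0.03,0.018,-0.01],"spin":0},{"offset":[0.06,0.036,-0.02],"spin":0},{"offset":[0.09,0.054,-0.03],"spin":0},{"offset":[0.12,0.072,-0.04],"spin":0},{"offset":[0.15,0.09,-0.05],"spin":0},{"offset":[0.17,0.102,-0.06],"spin":0},{"offset":[0.18,0.109,-0.07],"spin":0},{"offset":[0.18,0.109,-0.07],"spin":0}]'
```

```text
clock: 1.77
eef_pos: [412.3, -366.9, 169.5]
eef_rot: [-3.141, 0.0, 0.259]
wrist_force: [0.1, 0.5, 0.7]
finger_gap: 94.0
clock: 2.43
eef_pos: [592.7, -256.0, 96.9]
eef_rot: [-3.139, 0.003, 0.261]
wrist_force: [-0.2, 0.4, -0.1]
finger_gap: 94.2
```

```bash
python3 -m crank '[{"offset":[-0.001,-0.003,-0.015],"spin":0},{"offset":[-0.001,-0.003,-0.035],"spin":0},{"offset":[-0.001,-0.003,-0.055],"spin":0},{"offset":[-0.001,-0.003,-0.07],"spin":0},{"offset":[-0.001,-0.003,-0.082],"spin":0},{"offset":[-0.001,-0.003,-0.09],"spin":0},{"offset":[-0.001,-0.003,-0.093],"spin":0},{"offset":[-0.001,-0.003,-0.093],"spin":0}]'
python3 -m crank '[{"offset":[0,0,0],"spin":0},{"offset":[0,0,0],"spin":0},{"offset":[0,0,0],"spin":0},{"offset":[0,0,0],"spin":0},{"offset":[0,0,0],"spin":0},{"offset":[0,0,0],"spin":0},{"offset":[0,0,0],"spin":0},{"offset":[0,0,0],"spin":0}]' 0.4 20
```

```text
clock: 3.1
eef_pos: [591.3, -259.4, 3.8]
eef_rot: [-3.138, 0.003, 0.261]
wrist_force: [0.1, 0.2, 0.4]
finger_gap: 93.8
clock: 3.77
eef_pos: [591.4, -259.4, 4.0]
eef_rot: [-3.138, 0.003, 0.261]
wrist_force: [-1.4, 0.5, 1.9]
finger_gap: 55.2
```

```bash
python3 -m crank '[{"offset":[0,0,0.003],"spin":0},{"offset":[0,0,0.012],"spin":0},{"offset":[0,0,0.028],"spin":0},{"offset":[0,0,0.05],"spin":0},{"offset":[0,0,0.075],"spin":0},{"offset":[0,0,0.095],"spin":0},{"offset":[0,0,0.108],"spin":0},{"offset":[0,0,0.112],"spin":0}]' 0.4 20
python3 -m crank '[{"offset":[-0.003,0.012,0],"spin":0},{"offset":[-0.012,0.04,0],"spin":0},{"offset":[-0.022,0.075,0],"spin":0},{"offset":[-0.032,0.11,0],"spin":0},{"offset":[-0.042,0.145,0],"spin":0},{"offset":[-0.052,0.175,0],"spin":0},{"offset":[-0.058,0.195,0],"spin":0},{"offset":[-0.06,0.2,0],"spin":0}]'
```

```text
clock: 4.43
eef_pos: [592.2, -259.8, 118.9]
eef_rot: [-3.141, 0.0, 0.261]
wrist_force: [0.2, 0.5, -0.7]
finger_gap: 55.1
clock: 5.1
eef_pos: [530.4, -56.4, 117.9]
eef_rot: [-3.14, 0.002, 0.264]
wrist_force: [0.7, 0.3, -1.0]
finger_gap: 54.9
```

```bash
python3 -m crank '[{"offset":[-0.002,0.006,0],"spin":0},{"offset":[-0.006,0.02,0],"spin":0},{"offset":[-0.011,0.036,0],"spin":0},{"offset":[-0.015,0.05,0],"spin":0},{"offset":[-0.017,0.06,0],"spin":0},{"offset":[-0.018,0.064,0],"spin":0},{"offset":[-0.018,0.064,0],"spin":0},{"offset":[-0.018,0.064,0],"spin":0}]'
python3 - <<'E'
from meas import *
s=manip.read_state(); print(s['eef_pos'],s['eef_rot'])
p=manip.camera('scene'); c=[proj(p,(512,8,90))]; u,v=map(int,c[0])
cv2.imwrite('pics/a1.png',cv2.resize(p['pixels'][v-60:v+60,u-80:u+80],(720,540),interpolation=cv2.INTER_CUBIC)[...,::-1])
t=manip.camera('top')
for q in(p,t):
    for d in manip.masks_of(q,'spacer_center')[:2]:
        ys,xs=np.nonzero(d['mask']); print(d['conf'],len(xs),xs.mean(),ys.mean(),'expected',proj(q,(*s['eef_pos'][:2],s['eef_pos'][2]+6)),u-80,v-60)
        try: z=s['eef_pos'][2]-4; print(*fit(q,d['mask'],512,8,[(28,z,28,z+20)]))
        except Exception as e: print(e)
E
```

```text
clock: 5.77
eef_pos: [512.6, 7.2, 117.7]
eef_rot: [-3.14, 0.002, 0.264]
wrist_force: [0.0, -0.1, -0.2]
finger_gap: 55.4
[512.6   7.2 117.7] [-3.1  0.   0.3]
0.81 524 302.22137404580155 169.73473282442748 expected [302.7 170.1] 223 122
[510.5   5. ] 77.25 539
0.19 667 379.9085457271364 280.60869565217394 expected [302.7 170.1] 223 122
[-878.2  221. ] 745.0 745
```

View pics/a1.png

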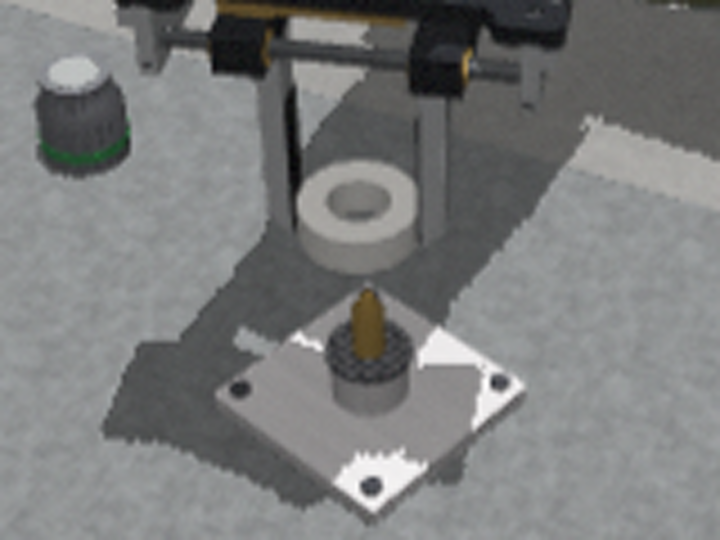

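The ring is level in the jaws at crop (358,215), above the post at (368,320). I'm lowering it.

```bash
python3 -m crank '[{"offset":[0,0.001,-0.006],"spin":0},{"offset":[0,0.001,-0.015],"spin":0},{"offset":[0,0.001,-0.025],"spin":0},{"offset":[0,0.001,-0.035],"spin":0},{"offset":[0,0.001,-0.045],"spin":0},{"offset":[0,0.001,-0.054],"spin":0},{"offset":[0,0.001,-0.059],"spin":0},{"offset":[0,0.001,-0.06],"spin":0}]'
python3 -c "
from h import *
print(manip.read_state()['wrist_force'])"
```

```text
clock: 6.63
eef_pos: [512.1, 8.1, 56.5]
eef_rot: [-3.139, 0.004, 0.263]
wrist_force: [0.4, -0.5, -0.6]
finger_gap: 55.5
[ 0.39913726 -0.540716   -0.61796923]
```

Free so far. TCP 44 mm means seated, so I'm going down 12.5 mm more and then checking.

```bash
python3 -m crank '[{"offset":[0,0,-0.002],"spin":0},{"offset":[0,0,-0.005],"spin":0},{"offset":[0,0,-0.008],"spin":0},{"offset":[0,0,-0.01],"spin":0},{"offset":[0,0,-0.011],"spin":0},{"offset":[0,0,-0.012],"spin":0},{"offset":[0,0,-0.0125],"spin":0},{"offset":[0,0,-0.0125],"spin":0}]'
```

```text
clock: 7.3
eef_pos: [512.1, 8.1, 44.1]
eef_rot: [-3.139, 0.004, 0.263]
wrist_force: [-0.0, -0.3, -0.5]
finger_gap: 55.2
```

```bash
python3 -m crank '[{"offset":[0,0,0],"spin":0},{"offset":[0,0,0],"spin":0},{"offset":[0,0,0],"spin":0},{"offset":[0,0,0],"spin":0},{"offset":[0,0,0],"spin":0},{"offset":[0,0,0],"spin":0},{"offset":[0,0,0],"spin":0},{"offset":[0,0,0],"spin":0}]' 1 20
python3 -m crank '[{"offset":[0,0,0.005],"spin":0},{"offset":[0,0,0.02],"spin":0},{"offset":[0,0,0.045],"spin":0},{"offset":[0,0,0.07],"spin":0},{"offset":[0,0,0.09],"spin":0},{"offset":[-0.01,0.03,0.1],"spin":5},{"offset":[-0.018,0.065,0.1],"spin":10},{"offset":[-0.025,0.1,0.1],"spin":15}]'
python3 -m crank '[{"offset":[-0.007,0.03,0],"spin":4},{"offset":[-0.014,0.06,0],"spin":8},{"offset":[-0.02,0.085,0],"spin":12},{"offset":[-0.026,0.105,0],"spin":15},{"offset":[-0.03,0.12,0],"spin":15},{"offset":[-0.03,0.123,0],"spin":15},{"offset":[-0.03,0.123,0],"spin":15},{"offset":[-0.03,0.123,0],"spin":15}]'
python3 - <<'E'
from meas import *
p=manip.camera('scene'); u,v=map(int,proj(p,(512,8,50)))
a=p['pixels'][v-45:v+45,u-60:u+60]
for d in manip.masks_of(p,'spacer_center')[:1]: print(d['conf'],*fit(p,d['mask'],512,8,[(28,40,28,60)]))
t=manip.camera('top')
u,v=map(int,proj(t,(512,8,50))); b=t['pixels'][v-45:v+45,u-60:u+60]
for d in manip.masks_of(t,'spacer_center')[:1]: print(d['conf'],*fit(t,d['mask'],512,8,[(28,40,28,60)]))
cv2.imwrite('pics/b1.png',np.hstack([cv2.resize(i,(400,300),interpolation=cv2.INTER_CUBIC) for i in(a,b)])[...,::-1])
E
```

```text
clock: 7.97
eef_pos: [512.1, 8.1, 44.1]
eef_rot: [-3.139, 0.003, 0.263]
wrist_force: [0.3, 0.4, -0.1]
finger_gap: 93.6
clock: 8.63
eef_pos: [486.9, 108.9, 145.3]
eef_rot: [-3.14, 0.002, 0.527]
wrist_force: [0.7, 0.5, -0.7]
finger_gap: 93.8
clock: 9.3
eef_pos: [457.1, 231.4, 145.5]
eef_rot: [-3.14, 0.002, 0.789]
wrist_force: [-0.4, 0.2, 0.5]
finger_gap: 93.9
0.84 [511.6   7.4] 24.125 413
```

View pics/b1.png

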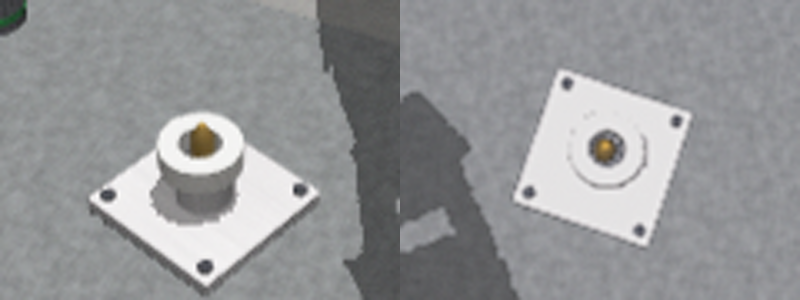

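The spacer lies flat and concentric on the support, at left (200,150) and right (607,148), with the brass tip in its hole. Next I'm going down on the cap.

```bash
python3 -m crank '[{"offset":[0,-0.001,-0.02],"spin":0},{"offset":[0,-0.001,-0.045],"spin":0},{"offset":[0,-0.001,-0.07],"spin":0},{"offset":[0,-0.001,-0.095],"spin":0},{"offset":[0,-0.001,-0.115],"spin":0},{"offset":[0,-0.001,-0.13],"spin":0},{"offset":[0,-0.001,-0.137],"spin":0},{"offset":[0,-0.001,-0.1375],"spin":0}]'
python3 -m crank '[{"offset":[0,0,0],"spin":0},{"offset":[0,0,0],"spin":0},{"offset":[0,0,0],"spin":0},{"offset":[0,0,0],"spin":0},{"offset":[0,0,0],"spin":0},{"offset":[0,0,0],"spin":0},{"offset":[0,0,0],"spin":0},{"offset":[0,0,0],"spin":0}]' 0.3 25
```

```text
clock: 10.17
eef_pos: [456.7, 229.5, 6.8]
eef_rot: [-3.139, 0.004, 0.787]
wrist_force: [0.4, 0.4, -0.1]
finger_gap: 94.3
clock: 10.83
eef_pos: [456.7, 229.6, 6.8]
eef_rot: [-3.139, 0.004, 0.787]
wrist_force: [-0.9, 0.5, 2.5]
finger_gap: 45.4
```

```bash
python3 -m crank '[{"offset":[0,0,0.003],"spin":0},{"offset":[0,0,0.012],"spin":0},{"offset":[0,0,0.028],"spin":0},{"offset":[0,0,0.05],"spin":0},{"offset":[0,0,0.075],"spin":0},{"offset":[0,0,0.095],"spin":0},{"offset":[0,0,0.108],"spin":0},{"offset":[0,0,0.112],"spin":0}]'
```

```text
clock: 11.5
eef_pos: [457.5, 230.0, 121.8]
eef_rot: [-3.141, 0.0, 0.787]
wrist_force: [0.4, -0.1, -0.9]
finger_gap: 45.6
```

```bash
python3 -m crank '[{"offset":[0.003,-0.012,0],"spin":0},{"offset":[0.01,-0.04,0],"spin":0},{"offset":[0.019,-0.075,0],"spin":0},{"offset":[0.028,-0.11,0],"spin":0},{"offset":[0.036,-0.145,0],"spin":0},{"offset":[0.044,-0.175,0],"spin":0},{"offset":[0.048,-0.195,0],"spin":0},{"offset":[0.05,-0.2,0],"spin":0}]'
python3 -m crank '[{"offset":[0.001,-0.005,0],"spin":0},{"offset":[0.003,-0.011,0],"spin":0},{"offset":[0.004,-0.017,0],"spin":0},{"offset":[0.0045,-0.021,0],"spin":0},{"offset":[0.0045,-0.022,0],"spin":0},{"offset":[0.0045,-0.022,0],"spin":0},{"offset":[0.0045,-0.022,0],"spin":0},{"offset":[0.0045,-0.022,0],"spin":0}]'
python3 - <<'E'
from meas import *
s=manip.read_state(); print(s['eef_pos'],s['wrist_force']); z=s['eef_pos'][2]-6.8
p=manip.camera('scene'); u,v=map(int,proj(p,(512,8,90)))
cv2.imwrite('pics/c1.png',cv2.resize(p['pixels'][v-50:v+60,u-70:u+70],(700,550),interpolation=cv2.INTER_CUBIC)[...,::-1])
for d in manip.masks_of(p,'cap_center')[:3]:
    ys,xs=np.nonzero(d['mask'])
    if abs(xs.mean()-u)<40: print(d['conf'],*fit(p,d['mask'],512,8,[(23.5,z,23.5,z+36)]))
I=p['pixels'].astype(int); c=proj(p,(512,8,z+36))
try: print('disc',*fit(p,blob(p,(I.min(2)>120)&(I.max(2)-I.min(2)<25),c,9),512,8,[(13,z+36,13,z+36)]))
except Exception as e: print(e)
E
```

```text
clock: 12.17
eef_pos: [507.4, 26.6, 121.0]
eef_rot: [-3.14, 0.001, 0.784]
wrist_force: [0.5, 1.6, -1.1]
finger_gap: 45.5
clock: 12.83
eef_pos: [511.9, 5.0, 121.0]
eef_rot: [-3.14, 0.001, 0.785]
wrist_force: [0.1, 0.2, -0.7]
finger_gap: 45.1
[511.9   5.  121. ] [ 0.1  0.2 -0.7]
0.65 [511.1   4.2] 50.875 565
disc [510.7   3.4] 17.875 74
```

View pics/c1.png

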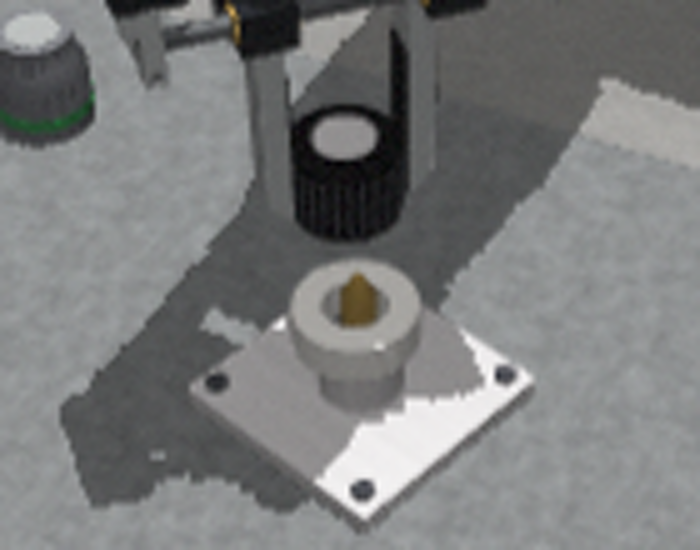

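The cap hangs upright at crop (347,172), 3 mm short in y of the post at (358,298). I'm correcting by 3 mm and lowering it.

```bash
python3 -m crank '[{"offset":[0,0.003,0],"spin":0},{"offset":[0,0.003,-0.007],"spin":0},{"offset":[0,0.003,-0.015],"spin":0},{"offset":[0,0.003,-0.023],"spin":0},{"offset":[0,0.003,-0.031],"spin":0},{"offset":[0,0.003,-0.038],"spin":0},{"offset":[0,0.003,-0.043],"spin":0},{"offset":[0,0.003,-0.044],"spin":0}]'
```

```text
clock: 13.6
eef_pos: [511.4, 7.8, 75.8]
eef_rot: [-3.139, 0.002, 0.785]
wrist_force: [0.0, -0.1, -1.7]
finger_gap: 45.7
```

```bash
python3 -m crank '[{"offset":[0,0,-0.002],"spin":0},{"offset":[0,0,-0.004],"spin":0},{"offset":[0,0,-0.006],"spin":0},{"offset":[0,0,-0.007],"spin":0},{"offset":[0,0,-0.008],"spin":0},{"offset":[0,0,-0.0085],"spin":0},{"offset":[0,0,-0.0085],"spin":0},{"offset":[0,0,-0.0085],"spin":0}]'
```

```text
clock: 14.27
eef_pos: [511.5, 7.8, 67.4]
eef_rot: [-3.139, 0.002, 0.785]
wrist_force: [-1.3, -0.9, -1.1]
finger_gap: 45.7
```

```bash
python3 -m crank '[{"offset":[0,0,-0.0005],"spin":0},{"offset":[0,0,-0.0005],"spin":0},{"offset":[0,0,-0.0005],"spin":0},{"offset":[0,0,-0.0005],"spin":0},{"offset":[0,0,-0.0005],"spin":0},{"offset":[0,0,-0.0005],"spin":0},{"offset":[0,0,-0.0005],"spin":0},{"offset":[0,0,-0.0005],"spin":0}]' 1 25
python3 -m crank '[{"offset":[0,0,0.005],"spin":0},{"offset":[0,0,0.02],"spin":0},{"offset":[0,0,0.045],"spin":0},{"offset":[0,0,0.07],"spin":0},{"offset":[0,0,0.095],"spin":0},{"offset":[0,-0.02,0.115],"spin":0},{"offset":[0,-0.05,0.12],"spin":0},{"offset":[0,-0.09,0.12],"spin":0}]'
python3 -m crank '[{"offset":[-0.01,-0.03,0],"spin":0},{"offset":[-0.02,-0.06,0],"spin":0},{"offset":[-0.03,-0.09,0],"spin":0},{"offset":[-0.04,-0.12,0],"spin":0},{"offset":[-0.05,-0.14,0],"spin":0},{"offset":[-0.05,-0.15,0],"spin":0},{"offset":[-0.05,-0.15,0],"spin":0},{"offset":[-0.05,-0.15,0],"spin":0}]'
python3 - <<'E'
from meas import *
ims=[]
for c in('scene','top'):
    p=manip.camera(c); u,v=map(int,proj(p,(512,8,60)))
    ims.append(cv2.resize(p['pixels'][v-45:v+45,u-60:u+60],(400,300),interpolation=cv2.INTER_CUBIC))
    for d in manip.masks_of(p,'cap_center')[:3]:
        ys,xs=np.nonzero(d['mask'])
        if abs(xs.mean()-u)<20: print(c,d['conf'],*fit(p,d['mask'],512,8,[(23.5,60,23.5,96)]))
    I=p['pixels'].astype(int); cc=proj(p,(512,8,96))
    print('disc',*fit(p,blob(p,(I.min(2)>130)&(I.max(2)-I.min(2)<25),cc,8),512,8,[(13,96,13,96)]))
    for d in manip.search_frame(p,'blue_ring_center')[:1]: print('blue',d)
cv2.imwrite('pics/d1.png',np.hstack(ims)[...,::-1])
E
```

```text
clock: 14.93
eef_pos: [511.5, 7.8, 66.9]
eef_rot: [-3.139, 0.002, 0.785]
wrist_force: [-0.4, 0.1, 0.8]
finger_gap: 93.1
clock: 15.6
eef_pos: [512.1, -82.0, 189.4]
eef_rot: [3.141, 0.0, 0.788]
wrist_force: [1.0, 0.8, -0.5]
finger_gap: 94.3
clock: 16.27
eef_pos: [462.4, -231.7, 189.6]
eef_rot: [3.141, -0.0, 0.787]
wrist_force: [-0.1, 0.2, -0.4]
finger_gap: 94.0
scene 0.85 [511.1   6.3] 45.0625 515
disc [509.8   6.4] 9.75 90
blue {'location': [625.0, 218.3, 18.8], 'conf': 0.95}
top 0.82 [512.9   8.5] 23.3125 354
disc [513.8   6.9] 8.4375 105
blue {'location': [620.1, 217.3, 21.6], 'conf': 0.66}
```

View pics/d1.png

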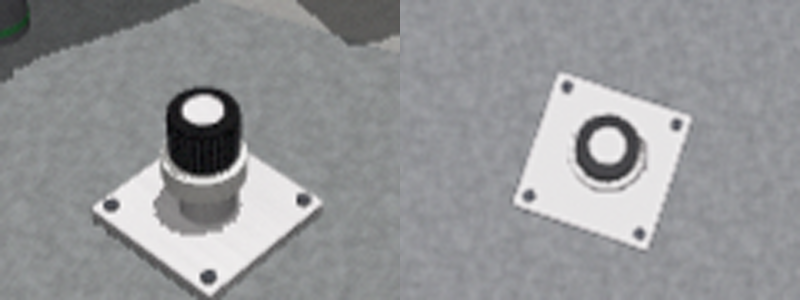

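The cap stands upright and flat on the seated spacer, at left (203,130) and right (607,145). The gripper is clear and the blue ring hasn't moved, so I'm handing in.

```bash
python3 -c "
from cell import manip
print(manip.sign_off())"
```

```text
the job is handed in; nothing more can be done
None
```

The fixture is closed up and the job is handed in. I set the white spacer over the post onto the mesh support first, then the black cap upright on the spacer. I let go of both and moved the gripper clear. The hand-in reports no verdict.

- **Cap:** in the last pictures it stands upright on the spacer. Fits at its seated height put it within about 2.5 mm of the post axis at (512, 8). The two cameras disagreed by up to 4 mm in x when fitting the silver disc.
- **Spacer:** before the cap went on, it looked flat and concentric on the support. The scene-camera fit put it at (511.6, 7.4). The network did not report it in the top view, so that check was by eye.
- **Blue ring:** its reported position stayed within about 2 mm, so it did not move.
- **Limits:** the last move ended at about 16.3 s of the 69 s allowed. The wrist force read under 3 N at the end of every move. No limit warnings came up.

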